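# Load the green flux barrel into the bench dispenser

## Task

Take the green barrel out of the rack and load it in the bench dispenser: lay it level in the two slots with its nozzle away from the motor box and its flange behind the blue slotted plate, in the gap between that plate and the black pusher. Lower it right down to the bottom of the slots before you let go, and leave the amber and white barrels lying in the rack.

Things in the scene. Friction and masses are not known exactly. Their poses are not given: they have to be found in the camera images.
- green_barrel (a point): green barrel to load, 60 g, lying level in the black rack with the amber and white ones (same shape, order varies). Point: on its axis, mid-length, 40 mm above the table. x axis: along it, nozzle to flange (away from robot); roll is arbitrary. Tube 24 mm dia, x -55 to +50 mm; round flange 40 mm dia, x +50 to +55; thin grey nozzle to x -95. Grip the tube across, from above, near the point
- amber_barrel (a point): orange-amber barrel, same shape, point and axes as the green one; leave it in the rack. The rack: floor 6 mm thick, two upright combs 6 mm thick at x = -35 and +35 mm of each barrel, 38 mm tall, with 10 mm deep notches open at the top; barrels parallel, axes 80 mm apart; the tube is free between the combs
- white_barrel (a point): white barrel, same shape, point and axes as the green one; leave it in the rack
- cradle (a point): where a loaded barrel's centre belongs in the fixed white dispenser, 45 mm above the table; x: nozzle to flange, level; z up. Base top 35 mm below. 6 mm plates at x -35 (aluminium) and +35 (blue), tops 35 mm above, top-open slots 28 mm wide, floor 12 mm below, straight to 17 mm above, flaring to 56 mm. Flange goes between blue plate (rear face x +38) and black pusher (x +68, top 25 mm above)
Things that resemble listed ones, but are neither listed nor needed, are in the scene too. Of the things that look like the part that bears green_barrel, the largest one is meant.

How it is judged:
On the way:
1. the green barrel is down in both slots, flange behind the blue plate, while still held (x of green_barrel in the frame of cradle between -0.0135 and 0.0135 m and y of green_barrel in the frame of cradle between -0.006 and 0.006 m and z of green_barrel in the frame of cradle between -0.008 and 0.012 m and angle between the x axis of green_barrel and the x axis of cradle, either way round below 0.18 rad and contact force between the fingers and green above 0.3 N), for 0.1 s.
At the end, for the whole second after the job is handed in: The green barrel lies at rest on the floor of both slots, flange between blue plate and pusher: centre within 13.5 mm of the cradle point along the barrel, 6 mm across and in height, axis within 10 degrees. The amber and white barrels are within 25 mm of where they started (x of green_barrel in the frame of cradle between -0.0135 and 0.0135 m and y of green_barrel in the frame of cradle between -0.006 and 0.006 m and z of green_barrel in the frame of cradle between -0.006 and 0.006 m and angle between the x axis of green_barrel and the x axis of cradle, either way round below 0.18 rad and linear speed of green below 0.02 m/s and distance of each of amber_barrel, white_barrel from where it was at the start of the episode below 0.025 m); the robot touches nothing.
It also fails if it takes over 38 s, if anything falls off the work surface, if the arm or the gripper's body presses on something with over 40 N, if the wrist force passes 120 N, or if a joint passes its speed limit or range.

## Robot

A 6-joint arm with a two-finger parallel gripper is mounted at the origin on the work surface. World frame = base frame: x ahead of the robot, y to its left, z up, the work surface at z = 0. Lengths are in m, angles in rad, forces in N, time in s.
With the tool pointing down it reaches from about 0.375 to 0.9 m from the base axis. Payload 3.1 kg.
Tool frame: the origin (TCP) lies where the fingers leave the gripper's body, on its centre line; the fingertips stand 70 mm ahead of it and the grasp point (between the pads) lies 51 mm ahead of it (robot.tip_reach is the distance from the TCP to the fingertips, in m); z points along the fingers, y is the line along which they close (so a half turn about z gives the same grasp; the last joint's range is limited). The gripper opens to 87 mm and grips with 3 to 60 N. Pads are 19 mm wide; open, the fingers measure 117 mm over their backs; the gripper's body (75 mm by 190 mm) begins 51 mm behind the grasp point.
Start: joints at [1.155, 0.527, 1.433, -0, 1.181, -0.178], TCP at [0.147, 0.608, 0.292] pointing down, gripper open.
Joint ranges: [-3.08, 3.08], [-0.75, 2.2], [0.22, 2.44], [-1.43, 4.57], [0, 2.65], [-2.85, 2.85]. Speed limits (rad/s): [2.79, 2.79, 3.14, 3.14, 3.14, 3.14].

## Interface

Orientations are given as a unit quaternion [x, y, z, w].
In Python, from rig import robot gives the robot as it stands.
- The arm moves only by the tool carry_out, never from a script. Its argument "rows" is a list that holds one entry, the list of rows, each a list of 6 numbers: the shift along the tool's x, y, z in mm, then the turn, a rotation vector about the tool's x, y, z in units of 8 degrees (1.0 is 8 degrees). A call has 1 to 20 rows; each row is the pose to reach, as a shift and turn from the pose commanded when the call began, along the tool's axes at that moment; what a row does not reach only later rows make up. A row lasts 1/10 s, in which the tool goes at most 50 mm and 8.59 degrees, less where a joint would pass 70% of its speed; a pose out of reach is approached as far as the arm can. A call with a gripper value outside its range is refused whole. "fingers" is the opening, from 0 (shut) to 1 (fully open), set as the call begins (left out, the last holds). The fingers move at their own pace and stop on an object; "grip_force" is the grip in N (left out, the last holds). Time passes only in rows, so rows that repeat a pose let the fingers close. It gives the time, the measured TCP pose, the force and the opening at its end, in the units of the state.
- robot.get_obs(): the state, without advancing time (a new reading comes with each control period).
- robot.camera(name): name is "side" or "top" or "wrist"; returns a dict with "color" (400x640x3 uint8, red, green, blue), "depth" (400x640 float32, m along the optical axis (not along the pixel's ray), 0 where there is no reading), "K" (3x3 intrinsics, pixels), "camera_from_world" (4x4, takes a point from world to camera coordinates). Camera axes: x right, y down, z forward; pixel columns grow to the right and rows downward; lengths in m; the calibration is good to about 2 mm. A picture is of the moment at which its call begins.
- robot.hand_in(): hands the job in, once; it reports no verdict.
The state is a dict: "time": time; "q": joint angles; "joint_velocities": joint speeds; "joint_torque": joint torques, N m; "position": TCP position; "tool_rot": TCP orientation; "ft_force": force on the tool from outside, world axes, zero at the start; "moment": the same for the moment, N m; "grip_width": finger opening in m.
Only numpy, scipy, OpenCV 4.12 (cv2) and the standard library are available. Lean on these libraries where they do the work, as an engineer would, in place of code of your own. Each camera call takes 0.05 s, during which the arm holds its last target. There are 200 camera calls.

## Working session

There is one attempt and no reset: what is moved stays moved. The work goes in short steps, Python scripts to look and compute and a tool call to move; the robot and the scene stay as the last step left them, time stands still between calls to the robot, and variables do not carry over. Pictures are saved under pics/ and viewed, on a budget of 10 in all, crops included, one or two more only if the job needs it, and the job is handed in when it is done.

Besides the shell and the picture viewer there is one more tool, called as name(argument=value, ...), one argument or row to a line, values as JSON. carry_out: Moves the arm, as the interface text tells. Its arguments: {"type":"object","properties":{"rows":{"type":"array"},"fingers":{"type":"number"},"grip_force":{"type":"number"}},"required":["rows"]}

```bash
mkdir -p pics
cat > h.py <<'E'
import numpy as np, cv2
from rig import robot
from scipy.spatial.transform import Rotation as R
def snap(n):
    c=robot.camera(n); c['cloud']=cloud(c); return c
def cloud(c):
    d=c['depth'];v,u=np.mgrid[:d.shape[0],:d.shape[1]];K=c['K']
    p=np.stack([(u-K[0,2])/K[0,0]*d,(v-K[1,2])/K[1,1]*d,d],-1)
    T=np.linalg.inv(c['camera_from_world']); w=p@T[:3,:3].T+T[:3,3]; w[d==0]=np.nan; return w
E
python3 - <<'E'
from h import *
a=snap('top');b=snap('side')
np.savez('s0.npz',tc=a['color'],tw=a['cloud'],sc=b['color'],sw=b['cloud'])
cv2.imwrite('pics/top0.png',a['color'][...,::-1]);cv2.imwrite('pics/side0.png',b['color'][...,::-1])
o=robot.get_obs();print(o['position'],o['tool_rot'],o['time'],o['grip_width'])
print(R.from_quat(o['tool_rot']).as_matrix().round(3))
E
```

```text
[0.14637212 0.60706918 0.29133925] [ 1.18152798e-01  9.92994912e-01 -9.61683481e-04 -3.10321293e-04] 0.1 0.0871636629626702
[[-0.972  0.235 -0.001]
 [ 0.235  0.972 -0.002]
 [ 0.    -0.002 -1.   ]]
```

View pics/top0.png

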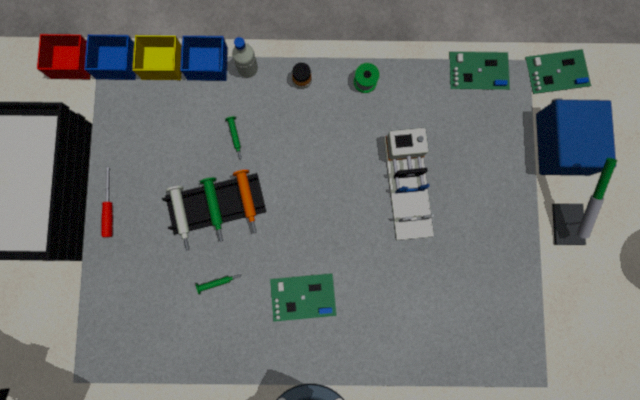

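View pics/side0.png

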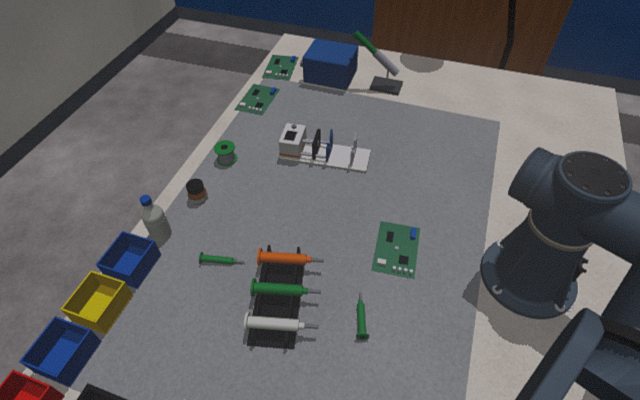

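The top view shows the rack at about (215,205), holding white, green and amber, and the dispenser at (410,190) with its motor box at the top. Green candidates in top view are the barrel in the rack (212,207), small syringes at (234,135) and (215,284), and the spool at (367,77). The one in the rack fits: it is the largest and lies between the white and amber barrels. I'll confirm it in an enlarged crop and measure.

Run:
```python
from h import *
s=np.load('s0.npz');c=s['tc'];w=s['tw']
z=np.hstack([cv2.resize(c[160:260,150:280],None,fx=3,fy=4*.75,interpolation=2),cv2.resize(c[120:245,375:445],(168,300),interpolation=2)])
cv2.imwrite('pics/crop.png',cv2.resize(z,None,fx=1.4,fy=1.4)[...,::-1])
hsv=cv2.cvtColor(c,cv2.COLOR_RGB2HSV)
def blob(lo,hi,box):
    m=cv2.inRange(hsv,lo,hi)>0; k=np.zeros_like(m);u0,u1,v0,v1=box;k[v0:v1,u0:u1]=1
    return w[m&k&np.isfinite(w[...,2])]
for n,lo,hi,box in [('green',(40,90,30),(85,255,255),(190,235,170,245)),('amber',(3,150,60),(20,255,255),(225,270,165,245)),
                    ('white',(0,0,130),(180,60,255),(160,192,180,250))]:
    p=blob(lo,hi,box);p=p[p[:,2]>.03]
    m=p[:,:2].mean(0);U,S,V=np.linalg.svd(p[:,:2]-m,full_matrices=False);d=V[0]*np.sign(V[0,0])
    t=(p[:,:2]-m)@d; print(n,len(p),'mean',m.round(4),'dir',d.round(3),'yaw',np.arctan2(d[1],d[0]).round(3),'ext',t.min().round(4),t.max().round(4),
      'z pct',np.percentile(p[:,2],[5,50,90,98]).round(4))
    e=t.max()-.055; print('  centre from flange end',(m+d*e).round(4),'midrange(tube+fl)',(m+d*(t.min()+t.max())/2).round(4))
# cradle
p=w[115:245,380:440].reshape(-1,3); p=p[np.isfinite(p[:,2])]
b=p[(p[:,2]>.004)]
r=cv2.minAreaRect((b[:,:2]*1000).astype(np.float32));print('dispenser rect mm',r)
print(np.histogram(b[:,2],bins=np.arange(0,.13,.01)))
m=cv2.inRange(hsv,(100,120,40),(125,255,255))>0
k=np.zeros_like(m);k[160:205,380:440]=1;q=w[m&k];q=q[np.isfinite(q[:,2])]
print('blue',len(q),q.mean(0).round(4)); print(q[np.argsort(q[:,1])].round(3)[::3])
```

```text
green 544 mean [0.5182 0.2339] dir [0.967 0.254] yaw 0.257 ext -0.065 0.0562 z pct [0.0432 0.0506 0.0547 0.0583]
  centre from flange end [0.5193 0.2342] midrange(tube+fl) [0.5139 0.2328]
amber 527 mean [0.5378 0.1572] dir [0.966 0.258] yaw 0.261 ext -0.0649 0.0561 z pct [0.0432 0.0504 0.0542 0.0582]
  centre from flange end [0.5389 0.1575] midrange(tube+fl) [0.5336 0.1561]
white 420 mean [0.4962 0.3113] dir [0.969 0.249] yaw 0.251 ext -0.0634 0.0582 z pct [0.0473 0.0514 0.055  0.0608]
  centre from flange end [0.4993 0.3121] midrange(tube+fl) [0.4936 0.3106]
dispenser rect mm ((587.5098876953125, -237.59979248046875), (147.70071411132812, 324.1368713378906), 89.56686401367188)
(array([1404, 1445,  232,  167,  138,  119,  499,  714,   18,    0,    0,
          0]), array([0.  , 0.01, 0.02, 0.03, 0.04, 0.05, 0.06, 0.07, 0.08, 0.09, 0.1 ,
       0.11, 0.12]))
blue 98 [ 0.5541 -0.2322  0.0518]
[[ 0.558 -0.266  0.063]
 [ 0.557 -0.263  0.03 ]
 [ 0.56  -0.261  0.082]
 [ 0.56  -0.26   0.078]
 [ 0.556 -0.259  0.033]
 [ 0.556 -0.257  0.051]
 [ 0.558 -0.256  0.076]
 [ 0.556 -0.254  0.074]
 [ 0.557 -0.253  0.068]
 [ 0.558 -0.251  0.066]
 [ 0.555 -0.25   0.025]
 [ 0.555 -0.249  0.038]
 [ 0.556 -0.247  0.033]
 [ 0.554 -0.243  0.03 ]
 [ 0.556 -0.24   0.035]
 [ 0.554 -0.236  0.031]
 [ 0.555 -0.233  0.037]
 [ 0.556 -0.229  0.033]
 [ 0.553 -0.226  0.033]
 [ 0.553 -0.223  0.035]
 [ 0.552 -0.22   0.04 ]
 [ 0.552 -0.217  0.044]
 [ 0.551 -0.214  0.032]
 [ 0.552 -0.214  0.07 ]
 [ 0.551 -0.211  0.049]
 [ 0.553 -0.21   0.076]
 [ 0.551 -0.208  0.064]
 [ 0.551 -0.207  0.045]
 [ 0.552 -0.205  0.081]
 [ 0.55  -0.204  0.05 ]
 [ 0.553 -0.203  0.076]
 [ 0.55  -0.201  0.039]
 [ 0.551 -0.199  0.048]]
```

View pics/crop.png

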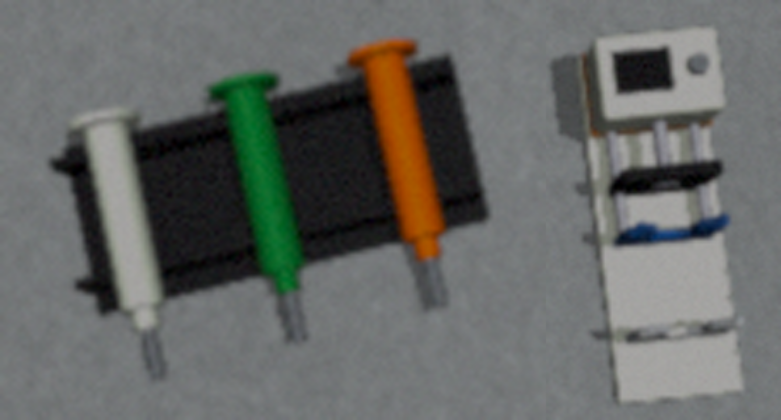

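The crop confirms it: the green barrel sits between white and amber with its flange at the top (far side), and the dispenser has its motor box far, black pusher, blue plate, then aluminium plate. I'll move above the barrel for a wrist look.

carry_out(
  rows=[
    [[-40,-25,4,0,0,-0.3],[-80,-50,8,0,0,-0.6],[-120,-75,12,0,0,-0.9],[-160,-100,16,0,0,-1.2],[-200,-125,20,0,0,-1.6],[-240,-150,24,0,0,-1.9],[-280,-175,28,0,0,-2.2],[-320,-200,32,0,0,-2.5],[-360,-225,36,0,0,-2.9],[-400,-250,40,0,0,-3.2],[-430,-265,40,0,0,-3.4],[-448,-275,40,0,0,-3.54],[-448,-275,40,0,0,-3.54],[-448,-275,40,0,0,-3.54]],
  ],
  fingers=0.7,
  grip_force=25,
)

```text
time: 1.5
position: [0.517, 0.2349, 0.2517]
tool_rot: [-0.128, 0.992, 0.0, -0.001]
ft_force: [0.1, 0.1, -0.2]
grip_width: 0.0607
```

Run:
```python
from h import *
o=robot.get_obs();print(o['position'],R.from_quat(o['tool_rot']).as_matrix().round(3),o['time'],o['grip_width'])
a=snap('wrist');c=a['color'];w=a['cloud'];cv2.imwrite('pics/w1.png',c[...,::-1])
np.savez('s1.npz',c=c,w=w)
hsv=cv2.cvtColor(c,cv2.COLOR_RGB2HSV);m=cv2.inRange(hsv,(40,90,30),(85,255,255))
n,l,st,_=cv2.connectedComponentsWithStats(m);i=1+st[1:,4].argmax();print(st[i])
p=w[(l==i)&np.isfinite(w[...,2])];p=p[p[:,2]>.03]
q=p[:,:2].mean(0);d=np.array([np.cos(.257),np.sin(.257)])
for _ in range(5):
    t=(p[:,:2]-q)@d; s=(p[:,:2]-q)@[-d[1],d[0]]
    ts=np.arange(t.min()+.012,t.max()-.015,.004); mid=[]
    for x in ts:
        k=abs(t-x)<.003; mid.append((s[k].max()+s[k].min())/2)
    f=np.polyfit(ts,mid,1); d=R.from_euler('z',np.arctan(f[0])).as_matrix()[:2,:2]@d; q=q+np.array([-d[1],d[0]])*f[1]
t=(p[:,:2]-q)@d
print('yaw',np.arctan2(d[1],d[0]),'ext',t.min(),t.max(),'centre',q+d*(t.max()-.055),'ztop',np.percentile(p[:,2],[50,90,99]))
print('tmax pts', p[np.argsort(t)[-5:]].round(4), 'tube width',s[abs(t)<.01].max()-s[abs(t)<.01].min())
```

```text
[0.51699826 0.23494797 0.25172844] [[-0.967 -0.253 -0.002]
 [-0.253  0.967  0.   ]
 [ 0.002  0.001 -1.   ]] 1.5 0.06071997954773335
[ 299  126   36  124 2965]
yaw 0.24898292697930885 ext -0.06400336856194677 0.05742587230135969 centre [0.51977113 0.23499361] ztop [0.04989825 0.05215997 0.05941744]
tmax pts [[0.5722 0.2493 0.0592]
 [0.5684 0.2656 0.049 ]
 [0.5751 0.2395 0.0563]
 [0.5731 0.2474 0.0584]
 [0.5716 0.2544 0.0579]] tube width 0.02339122998766967
```

View pics/w1.png

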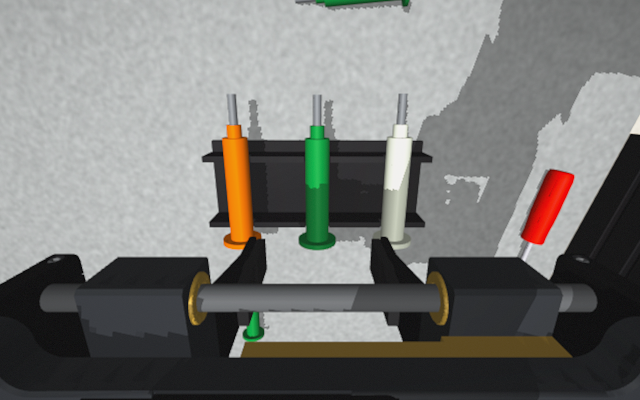

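The wrist view shows the green tube at (317,190) between the combs, centred between the fingers: centre (0.519, 0.235), top 52 mm, as expected. Next I go down and grip.

carry_out(
  rows=[
    [[-1,0,30,0,0,0],[-2,0,65,0,0,0],[-2,0,100,0,0,0],[-2,0,125,0,0,0],[-2,0,145,0,0,0],[-2,0,157,0,0,0],[-2,0,161,0,0,0],[-2,0,161,0,0,0],[-2,0,161,0,0,0]],
  ],
)

```text
time: 2.45
position: [0.5199, 0.2361, 0.0922]
tool_rot: [-0.129, 0.992, 0.0, 0.001]
ft_force: [0.4, 0.0, -0.4]
grip_width: 0.0607
```

carry_out(
  rows=[
    [[0,0,0,0,0,0],[0,0,0,0,0,0],[0,0,0,0,0,0],[0,0,0,0,0,0],[0,0,0,0,0,0],[0,0,0,0,0,0],[0,0,0,0,0,0],[0,0,0,0,0,0]],
  ],
  fingers=0,
  grip_force=25,
)

```text
time: 3.25
position: [0.5195, 0.2356, 0.0912]
tool_rot: [-0.128, 0.992, -0.0, -0.0]
ft_force: [-0.0, -0.2, 1.2]
grip_width: 0.0233
```

carry_out(
  rows=[
    [[0,0,-15,0,0,0],[0,0,-40,0,0,0],[0,0,-80,0,0,0],[0,0,-120,0,0,0],[10,-40,-145,0,0,0.1],[20,-80,-170,0,0,0.2],[30,-120,-190,0,0,0.3],[40,-160,-205,0,0,0.4],[50,-205,-209,0,0,0.5],[60,-250,-209,0,0,0.7],[70,-295,-209,0,0,0.8],[78,-330,-209,0,0,0.9],[83,-356,-209,0,0,0.97],[83,-356,-209,0,0,0.97],[83,-356,-209,0,0,0.97],[83,-356,-209,0,0,0.97]],
  ],
)

```text
time: 4.85
position: [0.5294, -0.1286, 0.3005]
tool_rot: [-0.061, 0.998, 0.0, -0.0]
ft_force: [0.6, 0.8, -0.1]
grip_width: 0.0229
```

Run:
```python
from h import *
o=robot.get_obs();print(o['position'],R.from_quat(o['tool_rot']).as_matrix().round(3),o['time'],o['grip_width'])
a=snap('wrist');c=a['color'];w=a['cloud'];cv2.imwrite('pics/w2.png',c[...,::-1])
np.savez('s2.npz',c=c,w=w,p=o['position'],q=o['tool_rot'])
```

```text
[ 0.52939067 -0.12857698  0.30052389] [[-0.992 -0.123 -0.   ]
 [-0.123  0.992  0.001]
 [ 0.     0.001 -1.   ]] 4.85 0.02291685359235785
```

View pics/w2.png

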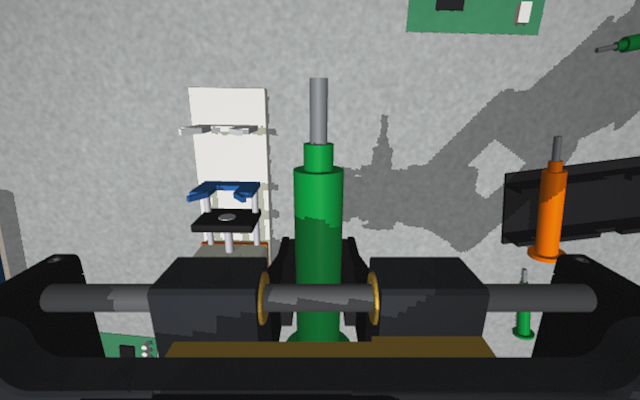

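The barrel is held level and aligned, with its nozzle toward the robot. The dispenser is clear at left: aluminium plate at (228,130), blue at (223,190), pusher at (226,220). Now to measure it.

Run:
```python
from h import *
s=np.load('s2.npz');c=s['c'];w=s['w'];hsv=cv2.cvtColor(c,cv2.COLOR_RGB2HSV)
def sub(u0,u1,v0,v1,m=None):
    k=np.zeros(c.shape[:2],bool);k[v0:v1,u0:u1]=1
    if m is not None:k&=m
    p=w[k];return p[np.isfinite(p[:,2])]
b=sub(180,270,175,210,cv2.inRange(hsv,(100,120,30),(125,255,255))>0)
al=sub(172,262,118,140); al=al[al[:,2]>.03]
base=sub(180,275,85,185);base=base[(base[:,2]>.005)&(base[:,2]<.015)]
pu=sub(185,265,205,232);pu=pu[(pu[:,2]>.055)&(pu[:,2]<.08)]
r=cv2.minAreaRect((base[:,:2]*1000).astype(np.float32));print('base',r,np.median(base[:,2]))
# direction from base left/right edges
yw=.12
for it in range(4):
    d=np.array([np.cos(yw),np.sin(yw)]);n=np.array([-d[1],d[0]])
    t=base[:,:2]@d;y=base[:,:2]@n;ts=np.arange(t.min()+.004,t.max()-.004,.006)
    k=[(y[abs(t-x)<.003].max(),y[abs(t-x)<.003].min()) for x in ts];k=np.array(k)
    fs=[np.polyfit(ts,k[:,i],1)[0] for i in (0,1)]; yw+=np.arctan(fs[0])
    print('base yaw from edges',fs,yw)
for nm,p in(('blue',b),('al',al),('push',pu)):
    top=p[p[:,2]>np.percentile(p[:,2],98)-.006]
    yl=np.c_[top[:,:2]@n];tt=top[:,:2]@d
    print(nm,len(p),'zmax',p[:,2].max().round(4),'top t',tt.min().round(4),np.median(tt).round(4),tt.max().round(4),'y',yl.min().round(4),yl.max().round(4),'slope',np.polyfit(yl[:,0],tt,1)[0].round(3))
    print('   top y hist',np.histogram(yl,bins=np.arange(yl.min(),yl.max()+.004,.004))[0])
print('base y edges',k.mean(0),'d',d,'n',n)
# slot of plates: lower material, z band .05-.06
for nm,p in(('blue',b),('al',al)):
  for z0,z1 in((.036,.048),(.05,.06),(.065,.07)):
    q=p[(p[:,2]>z0)&(p[:,2]<z1)];y=np.sort(q[:,:2]@n)
    if len(y)>4:
        g=np.diff(y);i=g.argmax();print(nm,z0,len(y),'gap',y[i].round(4),y[i+1].round(4),'mid',((y[i]+y[i+1])/2).round(4))
# barrel in hand
G=sub(285,350,140,280,cv2.inRange(hsv,(40,90,30),(85,255,255))>0)
T=R.from_quat(s['q']).as_matrix();L=(G-s['p'])@T
k=L[:,0]<.055
print('barrel local x',L[:,0].min(),L[:,0].max(),'topmost local z',np.percentile(L[k,2],5),'mean y',[(L[abs(L[:,0]-x)<.004,1].min()+L[abs(L[:,0]-x)<.004,1].max())/2 for x in(.02,.03,.04,.05)],
 'z top',[np.percentile(L[abs(L[:,0]-x)<.004,2],3) for x in(.02,.03,.04,.05)])
```

```text
base ((499.9618835449219, -240.64016723632812), (116.48217010498047, 90.24156188964844), 6.118885517120361) 0.009524502542420765
base yaw from edges [np.float64(-0.012510168273259643), np.float64(-0.055905517851273775)] 0.10749048429721553
base yaw from edges [np.float64(-0.0007295384596867706), np.float64(-0.04954716349695318)] 0.10676094596695525
base yaw from edges [np.float64(-1.6708060098125215e-06), np.float64(-0.0488306097525326)] 0.10675927516094544
base yaw from edges [np.float64(-3.826074917232245e-09), np.float64(-0.048828968654156216)] 0.10675927133487052
blue 858 zmax 0.0808 top t 0.5247 0.5269 0.5302 y -0.3232 -0.261 slope -0.003
   top y hist [25 20  0  0  0  0  0  0  0  0  0  0  0  9 19 14]
al 572 zmax 0.0802 top t 0.455 0.4581 0.4611 y -0.3246 -0.2609 slope -0.003
   top y hist [22 38  7  0  0  0  0  0  0  0  0  0  0  6 16 29]
push 688 zmax 0.0718 top t 0.5606 0.564 0.5691 y -0.3272 -0.2574 slope -0.007
   top y hist [26 26 29 29 29 28 30 28 27 26 30 30 26 30 26 29 27 15]
base y edges [-0.24765204 -0.33299598] d [0.99430664 0.10655659] n [-0.10655659  0.99430664]
blue 0.036 122 gap -0.3062 -0.2786 mid -0.2924
blue 0.05 102 gap -0.3062 -0.2773 mid -0.2918
blue 0.065 46 gap -0.309 -0.2757 mid -0.2924
al 0.036 55 gap -0.3063 -0.2776 mid -0.2919
al 0.05 70 gap -0.3061 -0.2784 mid -0.2923
al 0.065 51 gap -0.3083 -0.2752 mid -0.2918
barrel local x -0.058916359011562024 0.06688190028983086 topmost local z 0.039341254858947176 mean y [np.float64(0.0003903231534126226), np.float64(0.000683796834881594), np.float64(0.000701412728566584), np.float64(0.0009265823117014559)] z top [np.float64(0.03913043064291983), np.float64(0.03905908485567004), np.float64(0.03923640931694486), np.float64(0.03911817051028193)]
```

carry_out(
  rows=[
    [[7,-36,0,0,0,0.05],[14,-72,0,0,0,0.05],[19,-100,0,0,0,0.05],[21,-108,25,0,0,0.05],[21,-108,60,0,0,0.05],[21,-108,90,0,0,0.05],[21,-108,110,0,0,0.05],[21,-108,120,0,0,0.05],[21,-108,120,0,0,0.05],[21,-108,120,0,0,0.05],[21,-108,120,0,0,0.05]],
  ],
)

```text
time: 6.0
position: [0.523, -0.2397, 0.1816]
tool_rot: [-0.058, 0.998, -0.001, 0.001]
ft_force: [-0.4, 0.1, -0.8]
grip_width: 0.0232
```

Run:
```python
from h import *
o=robot.get_obs();T=R.from_quat(o['tool_rot']).as_matrix();print(o['position'].round(4),T.round(3))
d=np.array([.5220,-.2382])-o['position'][:2];print('remaining mm in tool',(T[:2,:2].T@d*1000).round(2),'down',1000*(o['position'][2]-.096))
a=snap('wrist');c=a['color'];w=a['cloud'];cv2.imwrite('pics/w3.png',c[...,::-1])
```

```text
[ 0.523  -0.2397  0.1816] [[-0.993 -0.115  0.002]
 [-0.115  0.993 -0.002]
 [-0.002 -0.002 -1.   ]]
remaining mm in tool [0.86 1.61] down 85.63612213907221
```

View pics/w3.png

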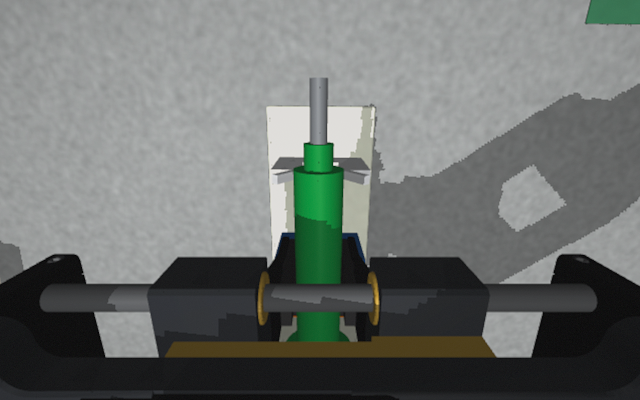

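The barrel hangs over the aluminium plate (320,165) and is centred on the slot. I descend with a 1 mm correction, slowly near the bottom.

carry_out(
  rows=[
    [[1,1,15,0,0,0],[1,1,35,0,0,0],[1,1,50,0,0,0],[1,1,60,0,0,0],[1,1,66,0,0,0],[1,1,72,0,0,0],[1,1,77,0,0,0],[1,1,80,0,0,0],[1,1,80,0,0,0],[1,1,80,0,0,0]],
  ],
)

```text
time: 7.05
position: [0.5212, -0.2387, 0.1004]
tool_rot: [-0.057, 0.998, -0.0, 0.0]
ft_force: [-0.6, -0.4, -0.8]
grip_width: 0.0235
```

Run:
```python
from h import *
o=robot.get_obs();T=R.from_quat(o['tool_rot']).as_matrix();print(o['position'].round(4),T.round(3),o['ft_force'],o['moment'])
d=np.array([.5220,-.2382])-o['position'][:2];print('remaining mm in tool',(T[:2,:2].T@d*1000).round(2),'down',1000*(o['position'][2]-.096))
```

```text
[ 0.5212 -0.2387  0.1004] [[-0.993 -0.115  0.   ]
 [-0.115  0.993 -0.   ]
 [-0.    -0.    -1.   ]] [-0.55170344 -0.4127585  -0.76009716] [0.03267401 0.0438694  0.0252895 ]
remaining mm in tool [-0.86  0.43] down 4.419487068206982
```

carry_out(
  rows=[
    [[0,0,1,0,0,0],[0,0,2,0,0,0],[0,0,3,0,0,0],[0,0,4,0,0,0],[0,0,5,0,0,0],[0,0,5,0,0,0],[0,0,5,0,0,0],[0,0,5,0,0,0]],
  ],
)

```text
time: 7.85
position: [0.5211, -0.2387, 0.0961]
tool_rot: [-0.058, 0.998, -0.0, 0.0]
ft_force: [-1.7, 0.2, 5.3]
grip_width: 0.0233
```

Run:
```python
from h import *
o=robot.get_obs();print(o['position'].round(4),o['ft_force'],o['grip_width'])
a=snap('side');c=a['color'];cv2.imwrite('pics/side1.png',cv2.resize(c[110:185,265:390],None,fx=5,fy=5,interpolation=2)[...,::-1])
```

```text
[ 0.5211 -0.2387  0.0961] [-1.65996242  0.16607714  5.28375586] 0.02328682730612232
```

View pics/side1.png

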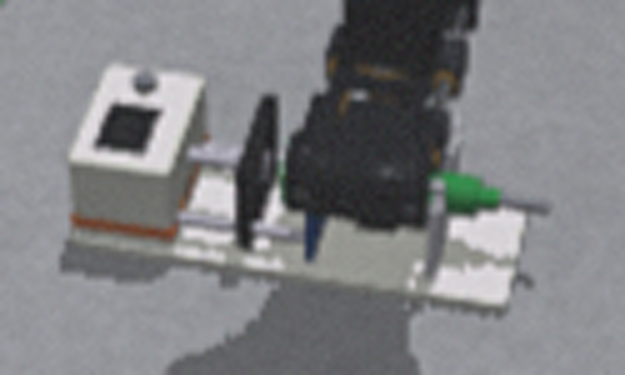

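The barrel meets the slot floor at the expected height with 5 N. Its flange (285,185) is between the blue plate and the pusher, and its nozzle points away from the motor box. I release and retreat.

carry_out(
  rows=[
    [[0,0,0,0,0,0],[0,0,0,0,0,0],[0,0,0,0,0,0],[0,0,0,0,0,0],[0,0,0,0,0,0],[0,0,0,0,0,0]],
  ],
  fingers=0.6,
)

```text
time: 8.5
position: [0.521, -0.2386, 0.0951]
tool_rot: [-0.057, 0.998, 0.0, -0.0]
ft_force: [-0.5, 0.1, -0.0]
grip_width: 0.0516
```

carry_out(
  rows=[
    [[0,0,-10,0,0,0],[0,0,-30,0,0,0],[0,0,-60,0,0,0],[0,0,-100,0,0,0],[0,0,-140,0,0,0],[0,0,-160,0,0,0],[0,0,-160,0,0,0],[0,0,-160,0,0,0],[0,0,-160,0,0,0]],
  ],
)

```text
time: 9.4
position: [0.5203, -0.2381, 0.254]
tool_rot: [-0.057, 0.998, 0.001, -0.001]
ft_force: [-0.5, 0.3, -0.2]
grip_width: 0.0525
```

Run:
```python
from h import *
o=robot.get_obs();print(o['position'].round(4),o['ft_force'],o['grip_width'],o['time'])
a=snap('wrist');c=a['color'];w=a['cloud'];cv2.imwrite('pics/w4.png',c[...,::-1])
hsv=cv2.cvtColor(c,cv2.COLOR_RGB2HSV);m=cv2.inRange(hsv,(40,90,30),(85,255,255));m[:, :230]=0;m[:,410:]=0
p=w[(m>0)&np.isfinite(w[...,2])];p=p[p[:,2]>.03]
L=p[:,:2]-[.5210,-.2379];yw=.109;d=np.array([np.cos(yw),np.sin(yw)]);n=np.array([-d[1],d[0]])
t=L@d;s=L@n
print('ext',t.min(),t.max(),'centre x',t.max()-.057, t.min()+.0655)
for x in(-.045,-.02,0,.02,.042):
    k=abs(t-x)<.004
    if k.sum()>3: print(x,'mid y',(s[k].max()+s[k].min())/2,'axis z',np.percentile(p[k,2],97)-.012)
a=snap('top');h=cv2.cvtColor(a['color'],cv2.COLOR_RGB2HSV);s0=np.load('s0.npz');h0=cv2.cvtColor(s0['tc'],cv2.COLOR_RGB2HSV)
for nm,lo,hi,(u0,u1,v0,v1) in [('amber',(3,150,60),(20,255,255),(225,270,165,245)),('white',(0,0,130),(180,60,255),(160,192,180,250))]:
    r=[]
    for H,W in((h0,s0['tw']),(h,a['cloud'])):
        k=cv2.inRange(H,lo,hi)[v0:v1,u0:u1]>0;q=W[v0:v1,u0:u1][k];r.append(np.nanmean(q[q[:,2]>.03],0))
    print(nm,'moved',r[1]-r[0])
```

```text
[ 0.5203 -0.2381  0.254 ] [-0.5237762   0.327149   -0.15969115] 0.05250291927600287 9.4
ext -0.06669006347746076 0.06843802436276741 centre x 0.011438024362767411 -0.0011900634774607566
-0.045 mid y -0.0005964321129356158 axis z 0.04537314521427796
-0.02 mid y 7.99515340769814e-05 axis z 0.04528893993388247
0 mid y 0.00020652743168469035 axis z 0.04516993059584226
0.02 mid y -0.00026363324889463677 axis z 0.04535142291001172
0.042 mid y 0.0029648336702220073 axis z 0.04569621789299934
amber moved [ 0.00186774 -0.00047822  0.00942481]
white moved [ 0.00375273  0.00038753 -0.00052691]
```

View pics/w4.png

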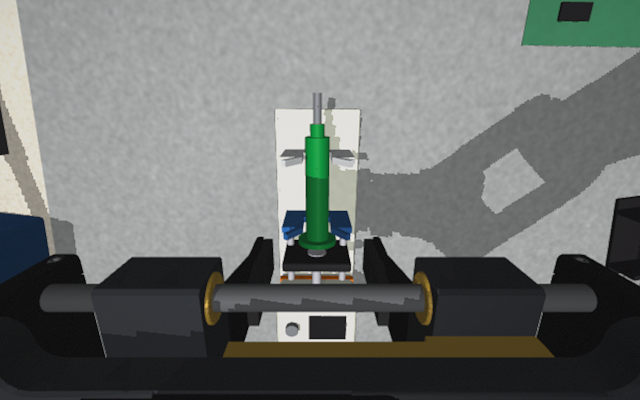

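The barrel is seated: axis z is 45.3 mm along its length and y is within 1 mm. The 9 mm height change in the amber reading needs one more look.

Run:
```python
from h import *
a=snap('top');c=a['color'];cv2.imwrite('pics/top1.png',cv2.resize(c[130:270,130:450],None,fx=2.4,fy=2.4)[...,::-1])
H=cv2.cvtColor(c,cv2.COLOR_RGB2HSV);k=cv2.inRange(H,(3,150,60),(20,255,255))[165:245,225:270]>0
q=a['cloud'][165:245,225:270][k];print(k.sum(),np.nanpercentile(q[:,2],[5,50,80,90,95,99]),np.nanmedian(q[(q[:,2]>.03)&(q[:,2]<.065)],0))
```

```text
545 [0.00850943 0.05057326 0.05342396 0.05456277 0.05637985 0.50196578] [0.54175339 0.15778841 0.0508995 ]
```

View pics/top1.png

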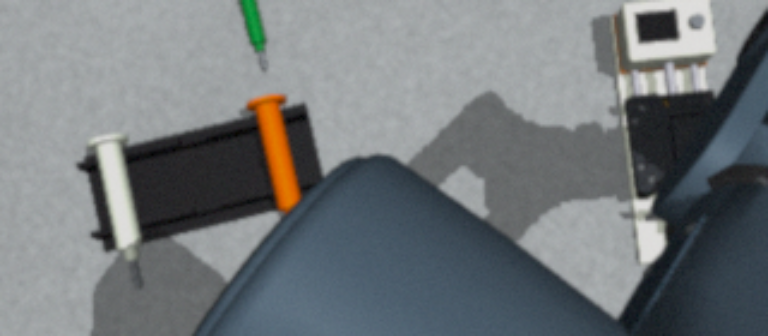

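The arm's forearm covers the amber nozzle end (290,210) and skewed that average. The amber and white barrels both still lie in the rack, at their usual height. I'm handing in.

```bash
python3 -c "
from rig import robot
print(robot.hand_in())"
```

```text
the job is handed in; nothing more can be done
None
```

The green barrel is loaded in the dispenser and the job is handed in at about 9.5 s of the 38 s allowed. I lowered it to the slot floor while gripped (about 5 N contact), released it, and backed off 160 mm clear of everything.

**Last checks on the green barrel:**
- **Height:** its axis is 45.2–45.7 mm above the table along its length, against a target of 45 mm.
- **Across the slots:** within 1 mm of centre along the tube. One point beside the blue plate read 3 mm.
- **Along the barrel:** the nose end puts it about 1 mm from the cradle point. The flange end read +11 mm, just inside the 13.5 mm limit. I put that down to flange pixels blending with the pusher's. The picture shows the flange between the blue plate and the pusher.

**Amber and white barrels:** both still lie in the rack. White's average shifted about 4 mm. The first amber check showed a 9 mm height change, because the forearm hid part of that barrel in the top view. On a second look its visible part was at its usual height of about 51 mm at the top.

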